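Load a packed column into the sprung column heater

ROBOT

A 6-joint arm with a two-finger parallel gripper is mounted at the origin on the work surface. World frame = base frame: x ahead of the robot, y to its left, z up, the work surface at z = 0. Lengths are in m, angles in degrees, forces in N, time in s.
With the tool pointing down it reaches from about 0.325 to 0.775 m from the base axis. Payload 5.5 kg.
Tool frame: the origin (TCP) lies at the centre of the arm's flange, where the gripper is bolted on; the fingertips stand 182 mm ahead of it and the grasp point (between the pads) lies 163 mm ahead of it; z points along the fingers, y is the line along which they close (so a half turn about z gives the same grasp; the last joint's range is limited). The gripper opens to 88 mm and grips with 3 to 60 N. Pads are 20 mm wide; open, the fingers measure 115 mm over their backs; the gripper's body (75 mm by 178 mm) begins 61 mm behind the grasp point.
Start: joints at [73.47, 5.22, 70.514, -0, 104.267, -3.249], TCP at [0.138, 0.584, 0.405] pointing down, gripper open.
Joint ranges: [-164.24, 164.24], [-49.07, 125.15], [9.68, 141.18], [-86.29, 266.29], [3.28, 154.24], [-151.56, 151.56]. Speed limits (degrees/s): [147.25, 147.25, 172.46, 180, 180, 180].

INTERFACE

Orientations are given as [roll, pitch, yaw] about the fixed x, y, z axes, in that order (R = Rz(yaw) Ry(pitch) Rx(roll)).
In Python, from station import r gives the robot as it stands. The module is installed in compiled form; this text tells all that it offers. Calls block until the motion is done:
- r.reach(position, orientation): joint-space move of the TCP to a pose.
- r.servo_line(position, rotation=None, speed=0.15): straight line of the TCP; rotation=None keeps the orientation; speed is the mean speed in m/s.
- r.move_joints(angles): joint-space move.
- r.let_go() and r.grab(squeeze=None): open the fingers fully, or close them until they stop; squeeze is the grip in N (None keeps the last).
- r.wait(seconds).
- r.inverse_kinematics(position, orientation): joint angles nearest the present ones, or None.
- r.sense(): the state.
- r.snapshot(name): name is "side" or "top" or "wrist"; returns a dict with "frame" (384x512x3 uint8, red, green, blue), "fx", "fy", "cx", "cy" (pixels), "R" (3x3) and "t" (3): a world point X has camera coordinates R X + t. Camera axes: x right, y down, z forward; pixel columns grow to the right and rows downward; lengths in m; the calibration is good to about 2 mm. The wrist camera is an equidistant fisheye: a pixel r from the principal point sees the ray r / f radians off the axis. A picture is of the moment at which its call begins. There is no depth.
A pose or a line that the arm cannot do raises r.IKError and nothing moves.
- r.hand_in(): hands the job in; it is judged then, once.
The state is a dict: "clock": time; "joints": joint angles; "joint_vel": joint speeds; "joint_torque": joint torques, N m; "tcp_pos": TCP position; "orientation": TCP orientation; "contact_force": force on the tool from outside, world axes, zero at the start; "torque": the same for the moment, N m; "opening": finger opening in m; "gripper_force": force on a finger pad.
Only numpy, scipy, OpenCV 4.12 (cv2) and the standard library are available. Lean on these libraries where they do the work, as an engineer would, in place of code of your own. Each camera call takes 0.05 s, during which the arm holds its last target. There are 200 camera calls.

TASK

Raise the column heater's spring-closing lid (it has a grip bar along its front) until it stays open by itself, then pick up the big steel column (the longest of the three, thick tube) and lay it gently, without dropping it, in the cradle inside, letting go of it. Then ease the lid down, against its spring, until it rests on the column, never letting it slam or forcing it down on the column, and let go. Leave the other columns, the bottle, the beaker, the jar and the wrench alone.

Things in the scene. Friction and masses are not known exactly. Their poses are not given: they have to be found in the camera images.
- lid (a joint): Lid angle, rad: 0 = level, shut, no column inside; grows as the front rises; 1.85 = open stop, past upright. Over-centre spring: pulls shut below about 1.2, holds open above; nearly shut the bar pulls down 5 to 6 N and, let go, slams, even from a few mm. Under the lid a screw-set foot meets the column; how far it is wound out differs, so the lid rests anywhere from 0.02 to 0.24.
- lid_bar (a point): Middle of the lid's grip bar: round steel, 12 mm diameter, 120 mm long, parallel to the hinge, on two brackets 45 mm out from the lid's front edge, 180 mm from the hinge axis; it can turn in a pinch from front and back. Lid at 0: in front of the hinge, 3 mm above it, free space 40 mm behind it and down to 35 mm above the table. y along the bar; x (lid shut) from bar to hinge; moves with the lid.
- hinge (a point): Middle of the lid's hinge axis, at the back of the heater's top, 98 mm above the table; does not move. y along the hinge axis, x away from the heater's front, z up. The lid is 214 mm wide and 135 mm deep. The foot under the lid stands out 22 to 38 mm from it, 75 mm from the hinge: when lifted open the lid's underside faces the robot.
- cradle (a point): Place for the column's centre: 64 mm above the table, 75 mm in front of the hinge, 44 mm above the heater's floor. y along the cradle, x away from the front. Two V supports 38 mm either side in y, 12 mm thick, 58 mm wide at the top (5 mm above this point); nuts hang outside them (12 mm play each way), any roll. Free: 53 mm to the front wall (70 tall), 71 mm to back wall, 102 mm to the sides.
- column_mid (a point): Centre of the big column: a steel tube of 28 mm diameter, 160 mm long overall, with a square 44 mm nut (24 mm long) on each end, 0.4 to 0.7 kg, lying on its nuts with its centre 22 mm above the table. x is its long axis (both ends alike); the free tube between the nuts is 112 mm long.
- short_column_mid (a point): Centre of the short column, not to be used: same tube and nuts but 105 mm long; x is its long axis, centre 22 mm up.
- slim_column_mid (a point): Centre of the slim column, not to be used: tube of 14 mm diameter, 150 mm long, square 28 mm nuts; x is its long axis, centre 14 mm up.
- solvent: Amber bottle, 80 mm diameter, 160 mm tall, at the left; origin in its underside.
- beaker: Glass beaker, 70 mm wide, 90 mm tall, at the back; origin in its underside.
- jar: White jar, 60 mm wide, 70 mm tall, back right; origin in its underside.
- wrench: Steel wrench, 160 mm long, lying behind the columns; x along it.
Not all that is in view belongs to the job. What is shaped like the part that bears column_mid but brown or yellow is not meant.

How it is judged:
By the outcome, as a careful person would: the job done as asked, in the order asked, and still so for the second after the job is handed in, with the robot touching nothing.
It also fails if it takes over 72 s, if anything falls off the work surface, if the arm or the gripper's body presses on something with over 40 N, if the wrist force passes 120 N, or if a joint passes its speed limit or range.

## Working session

There is one attempt and no reset: what is moved stays moved. The work goes in short steps, each a Python script; the robot and the scene stay as the last script left them, time stands still between calls to the robot, and variables do not carry over. Pictures are saved under pics/ and viewed, at most 10 in all, crops included, and the job is handed in when it is done.

```bash
mkdir -p pics
python3 - <<'E'
from station import r
import cv2,numpy as np,pickle
d={}
for n in("side","top","wrist"):
    s=r.snapshot(n);d[n]=s;cv2.imwrite(f"pics/{n}0.png",s["frame"][:,:,::-1])
    print(n,s["fx"],s["fy"],s["cx"],s["cy"],np.round(s["R"],3).tolist(),np.round(s["t"],3))
pickle.dump(d,open("d0.pkl","wb"));print(r.sense())
a=[cv2.resize(d[n]["frame"][:,:,::-1],None,fx=1.5,fy=1.5) for n in("top","side")]
cv2.imwrite("pics/top_big.png",a[0]);cv2.imwrite("pics/side_big.png",a[1])
E
```

```text
side 494.42194007763453 494.42194007763453 260.10196853908514 198.31492195975198 [[0.56, 0.829, -0.004], [0.513, -0.351, -0.783], [-0.65, 0.436, -0.622]] [-0.241 -0.219  2.13 ]
top 405.49847710626216 405.49847710626216 246.15521389077045 194.62886629942045 [[-0.0, -1.0, 0.003], [-0.982, -0.0, -0.186], [0.186, -0.003, -0.982]] [-0.101  0.534  1.309]
wrist 297.3186396354542 297.3186396354542 256.989653812913 191.63059878577562 [[0.229, 0.973, -0.002], [0.943, -0.222, 0.247], [0.24, -0.058, -0.969]] [-0.6   -0.03   0.391]
{'clock': 0.15, 'joints': array([ 7.34714157e+01,  5.25516579e+00,  7.05644457e+01, -7.27288441e-04,
        1.04265048e+02, -3.24910457e+00]), 'joint_vel': array([-0.08751293, -0.08423375, -0.12605521, -0.01523068,  0.21178653,
        0.05630485]), 'joint_torque': array([ 1.81389310e-04, -4.47045600e+01, -4.06907916e+01,  6.98126690e-02,
        2.74810370e-02, -8.73014574e-05]), 'tcp_pos': array([0.13784705, 0.58401606, 0.40376148]), 'orientation': array([-1.79915437e+02, -4.09426898e-03,  1.66720339e+02]), 'contact_force': array([-0.36745747, -0.27994886,  0.22229577]), 'torque': array([-0.04870248, -0.04311618,  0.04716897]), 'gripper_force': 0.0, 'opening': 0.08790428298861401}
```

View pics/top_big.png

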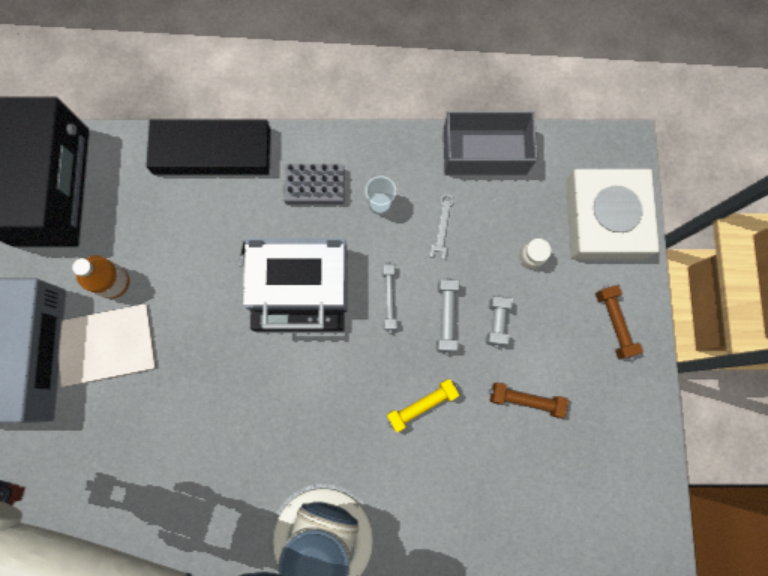

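View pics/side_big.png

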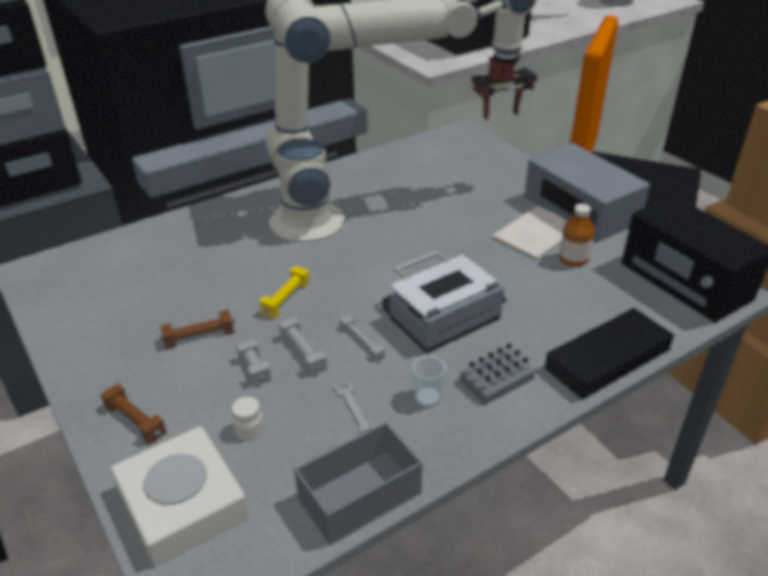

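The top view shows the heater with its white lid at about (295,275) in the 1.5x picture, and its grip bar near row 327, columns 262–323. The big grey column is at (449,316), between the slim one at (390,297) and the short one at (501,321). The side view agrees. I'll get coarse positions from the top view, then look closer with the wrist camera.

```bash
cat > h.py <<'E'
import numpy as np,cv2,pickle
from scipy.spatial.transform import Rotation as Ro
from station import r
def ray(s,px,fish=False):
    x=(px[0]-s["cx"])/s["fx"];y=(px[1]-s["cy"])/s["fy"]
    if fish:
        a=np.hypot(x,y);k=np.sin(a)/a if a>1e-9 else 1;d=np.array([x*k,y*k,np.cos(a)])
    else: d=np.array([x,y,1.])
    R=np.array(s["R"]);d=R.T@d
    return -R.T@np.array(s["t"]),d/np.linalg.norm(d)
def onz(s,px,z,fish=False):
    c,d=ray(s,px,fish);return c+d*(z-c[2])/d[2]
def cross(rays):
    A=np.zeros((3,3));b=np.zeros(3)
    for c,d in rays:
        P=np.eye(3)-np.outer(d,d);A+=P;b+=P@c
    X=np.linalg.solve(A,b);return X,[np.linalg.norm((np.eye(3)-np.outer(d,d))@(X-c)) for c,d in rays]
def rpy(d,n):
    """orientation: fingers along d, closing line n"""
    d=np.array(d,float);d/=np.linalg.norm(d);n=np.array(n,float);n-=d*(n@d);n/=np.linalg.norm(n)
    return Ro.from_matrix(np.c_[np.cross(n,d),n,d]).as_euler("xyz",degrees=True)
def snap(n,f):
    s=r.snapshot(n);pickle.dump(s,open(f"{f}.pkl","wb"));cv2.imwrite(f"pics/{f}.png",s["frame"][:,:,::-1]);return s
E
python3 - <<'E'
from h import *
d=pickle.load(open("d0.pkl","rb"));t=d["top"]
for n,p,z in [("barL",(263,328),.101),("barR",(323,328),.101),("lidBL",(244,243),.11),("lidBR",(346,243),.11),("lidFL",(244,305),.11),("lidFR",(346,305),.11),("nutB",(449.5,286),.044),("nutF",(448,345),.044)]:
    print(n,onz(t,np.array(p)/1.5,z).round(3))
# wrist cam in TCP frame
w=d["wrist"];s=r.sense();T=Ro.from_euler("xyz",s["orientation"],degrees=True).as_matrix()
R=np.array(w["R"]);print("cam in tool",(T.T@(-R.T@w["t"]-s["tcp_pos"])).round(3),(R@T).round(3).tolist())
for b in ((.5,.05),(.45,.05)):
  for q in (((0,0,-1),(0,1,0)),((0,0,-1),(0,-1,0)),((0,0,-1),(1,0,0)),((0,0,-1),(-1,0,0)),((1,0,-1),(1,0,1)),((1,0,-1),(-1,0,-1))):
    j=r.inverse_kinematics([*b,.4],rpy(*q));print(b,q,None if j is None else np.round(j))
E
```

```text
barL [0.446 0.125 0.101]
barR [ 0.446 -0.003  0.101]
lidBL [0.63 0.17 0.11]
lidBR [ 0.631 -0.051  0.11 ]
lidFL [0.494 0.165 0.11 ]
lidFR [ 0.494 -0.052  0.11 ]
nutB [ 0.549 -0.282  0.044]
nutF [ 0.416 -0.275  0.044]
cam in tool [0.067 0.001 0.018] [[0.0, 1.0, 0.0], [-0.969, 0.0, -0.247], [-0.247, -0.0, 0.969]]
(0.5, 0.05) ((0, 0, -1), (0, 1, 0)) [  2. -10.  86.   0. 104. -88.]
(0.5, 0.05) ((0, 0, -1), (0, -1, 0)) [  2. -10.  86.  -0. 104.  92.]
(0.5, 0.05) ((0, 0, -1), (1, 0, 0)) [  2. -10.  86.  -0. 104.   2.]
(0.5, 0.05) ((0, 0, -1), (-1, 0, 0)) None
(0.5, 0.05) ((1, 0, -1), (1, 0, 1)) [  2. -29. 106.  -2.  59.   3.]
(0.5, 0.05) ((1, 0, -1), (-1, 0, -1)) None
(0.45, 0.05) ((0, 0, -1), (0, 1, 0)) [  2. -18.  92.   0. 105. -88.]
(0.45, 0.05) ((0, 0, -1), (0, -1, 0)) [  2. -18.  92.  -0. 105.  92.]
(0.45, 0.05) ((0, 0, -1), (1, 0, 0)) [  2. -18.  92.  -0. 105.   2.]
(0.45, 0.05) ((0, 0, -1), (-1, 0, 0)) None
(0.45, 0.05) ((1, 0, -1), (1, 0, 1)) [  3. -38. 111.  -2.  62.   3.]
(0.45, 0.05) ((1, 0, -1), (-1, 0, -1)) None
```

Run:
```python
from h import *
B=np.array([.446,.061,.101]);H=B+[.18,0,-.003]
def pose(a,t,g=.155):
    b=H+.18*np.array([-np.cos(a+.0167),0,np.sin(a+.0167)]);t=np.radians(t);d=np.array([np.cos(t),0,-np.sin(t)])
    return b-g*d-0*b if 0 else b-(g+.016)*d,rpy(d,[np.sin(t),0,np.cos(t)])
for t in (45,50,55,60,70,90):
    o=[]
    for a in (0,.3,.6,.9,1.2,1.5,1.8):
        j=r.inverse_kinematics(*pose(a,t));o.append("X" if j is None else str(np.round(j[[1,2,4]]).astype(int)))
    print(t,o)
# look from two places
for i,p in enumerate(([.40,.06,.38],[.40,-.08,.38])):
    r.reach(p,rpy([.35,0,-1],[1,0,.35]));r.wait(.3);snap("wrist",f"w{i}")
print(r.sense()["clock"])
a=[cv2.imread(f"pics/w{i}.png") for i in(0,1)]
cv2.imwrite("pics/w01.png",cv2.resize(np.vstack(a),None,fx=.78,fy=.78))
```

```text
45 ['X', 'X', 'X', '[-49 121  63]', '[-39 113  61]', '[-30 106  59]', '[-21 100  56]']
50 ['X', 'X', 'X', '[-44 117  68]', '[-35 109  66]', '[-26 102  64]', '[-17  96  62]']
55 ['X', 'X', '[-47 120  72]', '[-39 112  72]', '[-31 104  72]', '[-22  97  70]', '[-14  91  68]']
60 ['X', '[-48 124  74]', '[-42 116  76]', '[-35 108  77]', '[-26  99  77]', '[-18  92  76]', '[-10  86  74]']
70 ['[-38 122  77]', '[-37 115  82]', '[-32 107  85]', '[-25  99  86]', '[-17  90  87]', '[-9 82 87]', '[-1 75 86]']
90 ['[-18 105  92]', '[-17  99  98]', '[-13  91 102]', '[ -7  82 105]', '[  1  72 107]', '[  9  62 109]', '[ 18  52 110]']
3.6583
```

View pics/w01.png

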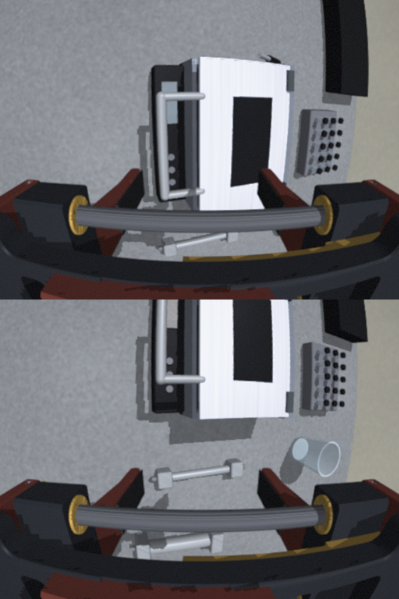

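w01 shows, in each view, the bar left of the lid: rows 97–197 in the upper view, with its right end at (161,380) in the lower one. It also shows the lid's front edge and the dark panel under the bar. I'll crop it for exact picks.

Run:
```python
from h import *
a=cv2.imread("pics/w0.png")[60:270,180:290];b=cv2.imread("pics/w1.png")[0:170,180:290];c=cv2.imread("pics/top0.png")[155:225,155:240]
im=np.zeros((600,800,3),np.uint8)
for k,(q,f,x) in enumerate(((a,2.8,0),(b,2.8,310))):
    q=cv2.resize(q,None,fx=f,fy=f,interpolation=cv2.INTER_CUBIC);im[:q.shape[0],x:x+q.shape[1]]=q
q=cv2.resize(c,None,fx=2,fy=2,interpolation=cv2.INTER_CUBIC);im[:140,620:790]=q
cv2.imwrite("pics/crop1.png",im)
```

```text
(no output)
```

View pics/crop1.png

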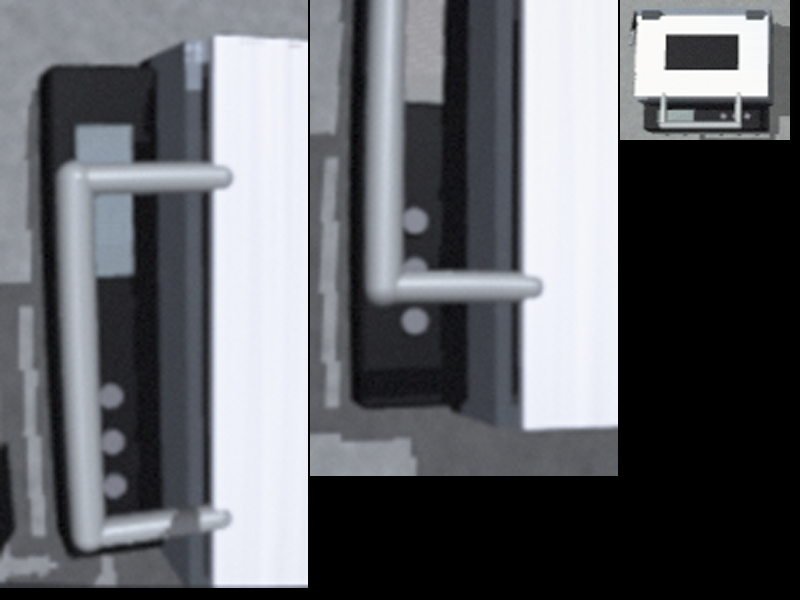

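The crop shows the bar corners at w0 (74,178) and (88,530), and w1 (383,287). The lid corners are at w0 (213,37) and w1 (522,428). The brackets run onto the lid's top.

Run:
```python
from h import *
w0,w1=[pickle.load(open(f"w{i}.pkl","rb")) for i in(0,1)];t=pickle.load(open("d0.pkl","rb"))["top"]
W0=lambda x,y:ray(w0,(180+x/2.8,60+y/2.8),True)
W1=lambda x,y:ray(w1,(180+(x-310)/2.8,y/2.8),True)
T=lambda x,y:ray(t,(155+(x-620)/2,155+y/2))
print("barR ww",cross([W0(88,530),W1(383,287)]),"wwt",cross([W0(88,530),W1(383,287),T(740,124)]))
print("barL wt",cross([W0(74,178),T(661,124)]))
print("lidFL",cross([W0(213,37),T(635,97)]),"FR",cross([W1(522,428),T(771,99)]))
for z in (.101,):
  print(onz(w0,(180+88/2.8,60+530/2.8),z,True),onz(w1,(180+73/2.8,287/2.8),z,True),onz(w0,(180+74/2.8,60+178/2.8),z,True))
B=np.array([.446,.061,.101])
for t in (62,64,66,68,70,72,75):
  T=np.radians(t);d=np.array([np.cos(T),0,-np.sin(T)])
  j=r.inverse_kinematics(B-.172*d,rpy(d,[np.sin(T),0,np.cos(T)]));print(t,None if j is None else j.round(1))
```

```text
barR ww (array([0.45119969, 0.00299802, 0.10023951]), [np.float64(9.354010748107291e-05), np.float64(9.35401074810814e-05)]) wwt (array([0.45209324, 0.00093646, 0.09566556]), [np.float64(0.00011490118725427678), np.float64(0.0023162907947590584), np.float64(0.00221938898575992)])
barL wt (array([0.45064776, 0.12349273, 0.10520534]), [np.float64(0.0003721116477932643), np.float64(0.00037211164779339613)])
lidFL (array([0.494446  , 0.16733876, 0.1078481 ]), [np.float64(0.0013468984131802413), np.float64(0.0013468984131802186)]) FR (array([ 0.49557377, -0.04755921,  0.09697981]), [np.float64(0.004200096075060658), np.float64(0.004200096075060627)])
[0.451165   0.00335281 0.101     ] [0.45097584 0.00295587 0.101     ] [0.45099068 0.1233496  0.101     ]
62 [  5.4 -47.7 128.6  -2.7  71.2   5.6]
64 [  5.2 -45.4 126.8  -2.4  72.6   5.4]
66 [  5.  -43.1 125.1  -2.1  74.1   5.1]
68 [  4.8 -40.8 123.3  -1.9  75.5   4.9]
70 [  4.7 -38.6 121.6  -1.6  77.    4.7]
72 [  4.5 -36.4 119.9  -1.4  78.5   4.6]
75 [  4.3 -33.1 117.4  -1.1  80.8   4.3]
```

```bash
cat >> h.py <<'E'
H=np.array([.631,.063,.098]);G=.172
def bar(a): return H+.18*np.array([-np.cos(a+.0167),0,np.sin(a+.0167)])
def tool(p,t,g=G):
    t=np.radians(t);d=np.array([np.cos(t),0,-np.sin(t)]);return p-g*d,rpy(d,[np.sin(t),0,np.cos(t)])
def tt(a): return 62+28*min(a/1.6,1)
E
python3 - <<'E'
from h import *
d=np.array([.469,0,-.883])
p,o=tool(bar(0),62)
r.reach(p+[-.02,0,.12],o)
r.servo_line(p,o,.1);r.wait(.2);f0=r.sense();print(f0["contact_force"].round(1),f0["tcp_pos"].round(4),p.round(4))
r.grab(30);s=r.sense();print(s["opening"],s["contact_force"].round(1),s["gripper_force"],s["clock"])
if .009<s["opening"]<.016:
    for a in np.arange(.06,1.821,.11):
        p,o=tool(bar(a),tt(a));r.servo_line(p,o,.12)
        s=r.sense();print(round(a,2),s["contact_force"].round(1),round(s["opening"],4))
    print(s["clock"]);snap("wrist","w2")
E
```

```text
[0.3 0.2 0.3] [0.3703 0.063  0.2534] [0.3703 0.063  0.2529]
0.011028099503131833 [-3.4  0.4  1.3] 30.00041753053665 7.025
0.06 [ 1.7 -0.2 -5.3] 0.011
0.17 [-3.1  1.  -6.3] 0.011
0.28 [-8.3  0.4 -4. ] 0.0107
0.39 [-12.6  -0.2  -0.9] 0.0108
0.5 [-16.4  -0.1   2.5] 0.0106
0.61 [-15.5  -0.4   5.4] 0.0113
0.72 [-16.1  -0.3   8.6] 0.0112
0.83 [-12.3  -0.4   9.6] 0.0116
0.94 [-8.9 -0.9  8.1] 0.0109
1.05 [-6.3 -1.1  6.5] 0.0115
1.16 [-3.5 -0.5  6.2] 0.0113
1.27 [-2.5 -1.8  4.9] 0.0115
1.38 [-1.4 -1.4  5.2] 0.011
1.49 [-0.2 -2.5  4.6] 0.011
1.6 [ 2.5 -2.1  5.3] 0.0112
1.71 [ 2.8 -1.2  4.5] 0.0112
1.82 [ 3.2 -1.9  4.1] 0.0107
12.9167
```

Run:
```python
from h import *
r.let_go();p,o=tool(bar(1.82),90);r.servo_line(p+[0,0,.06],o,.2)
r.reach([.40,.0,.42],rpy([.35,0,-1],[1,0,.35]));r.wait(.2);snap("wrist","w3")
r.reach([.45,-.20,.40],rpy([0,0,-1],[0,-1,0]));r.wait(.2);snap("wrist","w4")
r.reach([.45,-.32,.40],rpy([0,0,-1],[0,-1,0]));r.wait(.2);snap("wrist","w5");snap("side","s1");snap("top","t1")
print(r.sense()["clock"])
a=cv2.imread("pics/w3.png");b=cv2.imread("pics/w4.png");c=cv2.imread("pics/w5.png");e=cv2.imread("pics/s1.png")[150:260,230:360]
im=np.vstack([np.hstack([a,cv2.resize(e,(512,384))]),np.hstack([b,c])]);cv2.imwrite("pics/q.png",cv2.resize(im,(800,600)))
```

```text
18.25
```

View pics/q.png

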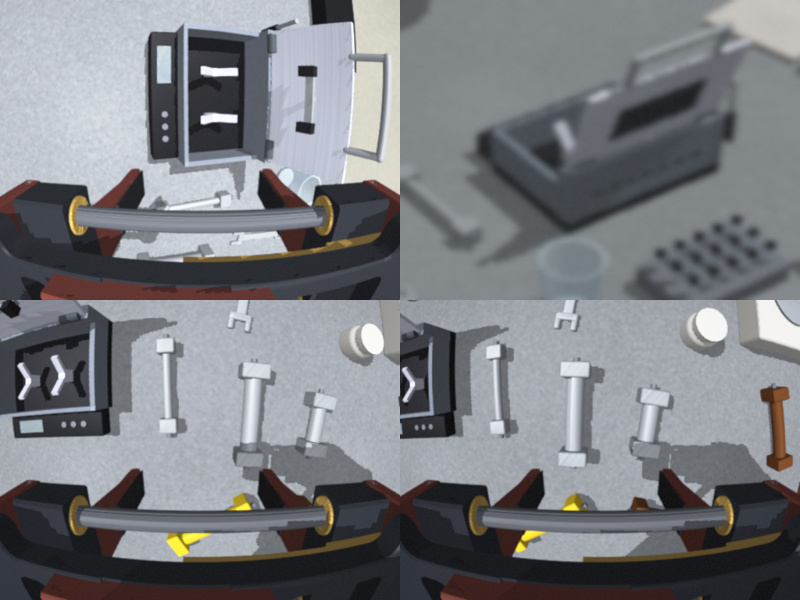

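q shows the lid standing open, with the foot's bar at about (306,98) in w3, and the V supports at (219,71) and (219,118). The big column runs from (257,370) to (247,457) in w4, and from (575,368) to (574,455) in w5. I'll crop again for the foot height, the cradle and the column.

Run:
```python
from h import *
im=np.zeros((600,800,3),np.uint8)
def put(f,y0,y1,x0,x1,k,Y,X):
    q=cv2.resize(cv2.imread(f"pics/{f}.png")[y0:y1,x0:x1],None,fx=k,fy=k,interpolation=cv2.INTER_CUBIC);im[Y:Y+q.shape[0],X:X+q.shape[1]]=q
put("w3",20,220,230,510,1.5,0,0)      # 420x300
put("t1",120,220,150,245,3,0,430)   # 285x300
put("w4",60,225,290,360,1.8,302,0)    # 126x297
put("w5",60,225,190,260,1.8,302,140)
put("t1",170,245,270,330,3,302,280)
cv2.imwrite("pics/crop2.png",im)
```

```text
(no output)
```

View pics/crop2.png

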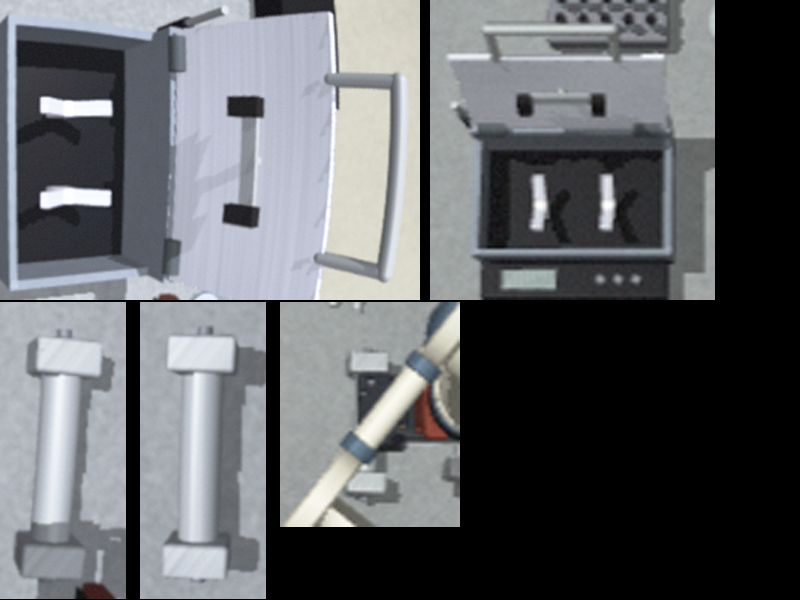

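Run:
```python
from h import *
L=lambda f:pickle.load(open(f+".pkl","rb"))
w3,w4,w5,t1=map(L,("w3","w4","w5","t1"))
P3=lambda x,y:(230+x/1.5,20+y/1.5);PT=lambda x,y:(150+(x-430)/3,120+y/3)
P4=lambda x,y:(290+x/1.8,60+(y-302)/1.8);P5=lambda x,y:(190+(x-140)/1.8,60+(y-302)/1.8)
for a,b in (((245,107),(525,105)),((240,216),(598,105))):
    X,e=cross([ray(w3,P3(*a),1),ray(t1,PT(*b))]);v=(X-H)[[0,2]];A=1.85
    print("foot",X.round(4),np.round(e,4),"along",v@[-np.cos(A),np.sin(A)],"out",v@[-np.sin(A),-np.cos(A)])
for n,p in (("bar",((400,80),(488,30))),("bar2",((385,275),(617,30)))):
    X,e=cross([ray(w3,P3(*p[0]),1),ray(t1,PT(*p[1]))]);print(n,X.round(4),np.round(e,4),"a",np.arctan2(X[2]-.098,.631-X[0]))
for n,q in (("V1",((41,106),(111,109))),("V2",((41,199),(111,198)))):
    print(n,[onz(w3,P3(*k),.069,1).round(4) for k in q])
for n,q in (("V1",((539,175),(539,230))),("V2",((606,175),(606,230)))):
    print(n,[onz(t1,PT(*k),.069).round(4) for k in q])
for n,a,b in (("nutB",(70,355),(201,354)),("nutF",(53,558),(195,558))):
    X,e=cross([ray(w4,P4(*a),1),ray(w5,P5(*b),1)]);print(n,X.round(4),np.round(e,4),onz(w5,P5(*b),.044,1).round(4),onz(w4,P4(*a),.044,1).round(4))
```

```text
foot [0.6345 0.0996 0.177 ] [0.0012 0.0012] along 0.07694899067879643 out 0.01841210929403097
foot [0.635  0.0238 0.1762] [0.0006 0.0006] along 0.0762949990214678 out 0.017744772219184888
bar [0.6801 0.122  0.2748] [0.0018 0.0018] a 1.841791623776805
bar2 [ 6.821e-01 -5.000e-04  2.731e-01] [0.0029 0.0029] a 1.855021448549462
V1 [array([0.5246, 0.1   , 0.069 ]), array([0.5865, 0.1004, 0.069 ])]
V2 [array([0.5247, 0.0259, 0.069 ]), array([0.5878, 0.0247, 0.069 ])]
V1 [array([0.5855, 0.098 , 0.069 ]), array([0.5234, 0.0963, 0.069 ])]
V2 [array([0.5856, 0.0237, 0.069 ]), array([0.5235, 0.0226, 0.069 ])]
nutB [ 0.5514 -0.2807  0.0434] [0.0007 0.0007] [ 0.5507 -0.2808  0.044 ] [ 0.552  -0.2806  0.044 ]
nutF [ 0.4175 -0.2745  0.041 ] [0. 0.] [ 0.4184 -0.2749  0.044 ] [ 0.4184 -0.2739  0.044 ]
```

Run:
```python
from h import *
c=np.array([.4847,-.2777,.022]);u=np.array([.134,-.0063,0]);u/=np.linalg.norm(u);n=np.array([-u[1],u[0],0])
o=rpy([0,0,-1],-n)
p=c+[0,0,.173]
r.reach(p+[0,0,.1],o);r.servo_line(p+[0,0,.001],o,.12);r.grab(40)
s=r.sense();print(s["opening"],s["contact_force"].round(1),s["clock"])
if .024<s["opening"]<.032:
    r.servo_line(p+[0,0,.2],o,.2);r.wait(.2);s=r.sense();print(s["opening"],s["contact_force"].round(1),s["torque"].round(2))
    C=np.array([.556+.0095,.063,.064+.0075]);pp,oo=tool(C,68,.173)
    r.reach(pp+[-.02,0,.16],oo);r.servo_line(pp+[0,0,.06],oo,.15);r.wait(.2)
    s=r.sense();print(s["opening"],s["contact_force"].round(1),s["torque"].round(2),s["clock"]);snap("wrist","w6");snap("top","t2")
    a=cv2.imread("pics/t2.png")[90:230,120:290];cv2.imwrite("pics/pre.png",np.hstack([cv2.resize(a,(400,330)),cv2.resize(cv2.imread("pics/w6.png"),(400,330))]))
```

```text
0.027324674736648385 [1.  0.3 0.1] 20.7333
0.027403997535848695 [ 0.4 -0.  -4.2] [-0.    0.13  0.02]
0.027108287090509157 [ 0.7 -0.1 -4. ] [-0.06  0.52  0.05] 24.4083
```

View pics/pre.png

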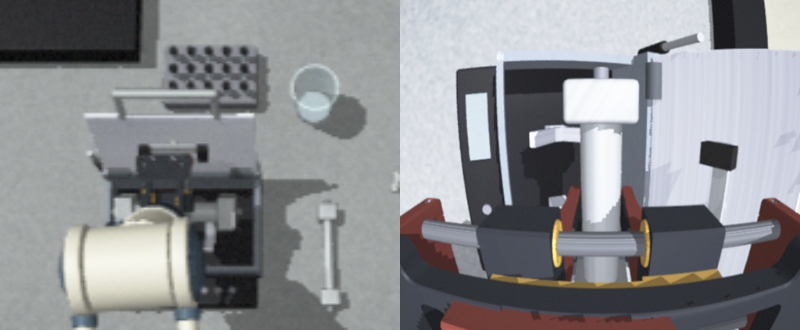

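The picture shows the column crosswise over the cradle, with nuts at (123,208) and (228,212) in the left panel. That is centred once parallax is allowed for. Lowering it now, watching the force.

Run:
```python
from h import *
C=np.array([.556+.0095,.063,.064+.0075]);pp,oo=tool(C,68,.173)
f0=r.sense()["contact_force"]
r.servo_line(pp+[0,0,.006],oo,.08);r.wait(.1);s=r.sense();print(s["contact_force"].round(1))
for h in np.arange(.005,-.0055,-.001):
    r.servo_line(pp+[0,0,h],oo,.02);r.wait(.08);s=r.sense();f=s["contact_force"]-f0;print(round(h,4),f.round(1),round(s["opening"],4))
    if f[2]>2.0 or abs(f[0])>4: break
print(s["clock"])
```

```text
[ 0.1  0.1 -6. ]
0.005 [-0.  -0.7 -0.2] 0.027
0.004 [-0.4 -0.7  0.2] 0.0271
0.003 [-3.5 -0.9  5.1] 0.0271
26.4333
```

Run:
```python
from h import *
C=np.array([.556+.008,.063,.064+.0075+.0018]);pp,oo=tool(C,68,.173)
r.servo_line(pp,oo,.02);r.grab(4);r.wait(.2);s=r.sense();print(s["contact_force"].round(1),s["opening"])
r.let_go();s=r.sense();print(s["contact_force"].round(1),s["opening"],s["clock"])
d=np.array([np.cos(np.radians(68)),0,-np.sin(np.radians(68))])
r.servo_line(pp+[0,0,.03],oo,.1);s=r.sense();print(s["contact_force"].round(1))
r.servo_line(pp+[-.05,0,.16],oo,.2);
r.reach([.38,.06,.42],rpy([.35,0,-1],[1,0,.35]));r.wait(.1);snap("wrist","w7");snap("top","t3");s=r.sense();print(s["contact_force"].round(1),s["clock"])
cv2.imwrite("pics/pl.png",np.hstack([cv2.resize(cv2.imread("pics/t3.png")[90:230,120:290],(400,330)),cv2.resize(cv2.imread("pics/w7.png")[20:260,160:480],(400,330))]))
```

```text
[-2.9  0.   0.1] 0.027698025631088228
[ 0.2 -0.   0.2] 0.0877856176048321 28.1333
[ 0.2 -0.6 -0.5]
[0.7 0.5 0.9] 30.05
```

View pics/pl.png

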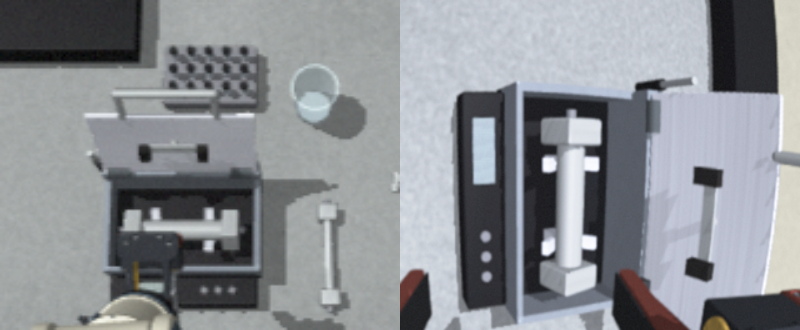

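The column lies in both Vs with its nuts outside them, at (132,222) and (230,228) in the left panel. The hand is clear. Now the lid.

```bash
cat > close.py <<'E'
from h import *
def ft(a):
    f=r.sense()["contact_force"];return f[0]*np.sin(a)+f[2]*np.cos(a),f.round(1)
E
python3 - <<'E'
from close import *
p,o=tool(bar(1.84),90)
r.reach(p+[-.03,0,.08],o);r.servo_line(p+[0,0,.05],o,.15);r.servo_line(p,o,.1)
r.grab(30);s=r.sense();print(s["opening"],s["contact_force"].round(1),s["clock"])
if .009<s["opening"]<.016:
    for a in list(np.arange(1.74,.7,-.11))+list(np.arange(.66,.31,-.06)):
        p,o=tool(bar(a),tt(a));r.servo_line(p,o,.1);x=ft(a);print(round(a,2),round(x[0],1),x[1])
    r.wait(.2);x=ft(a);print(x,r.sense()["clock"],r.sense()["opening"])
E
```

```text
0.01112145937654256 [ 3.1 -0.1 -0.2] 33.3917
1.74 3.0 [3.6 0.4 3. ]
1.63 2.1 [2.4 1.  4.5]
1.52 2.7 [2.4 1.5 6.4]
1.41 1.5 [0.3 2.8 7.7]
1.3 1.4 [-0.5  2.5  7.1]
1.19 1.0 [-1.4  2.8  6.3]
1.08 -0.4 [-2.4  2.6  3.7]
0.97 -0.7 [-1.3  3.5  0.6]
0.86 -1.3 [ 0.9  4.5 -3.1]
0.75 -2.2 [ 2.2  4.7 -5.1]
0.66 -3.5 [ 0.7  4.2 -4.9]
0.6 -2.9 [-0.3  5.1 -3.4]
0.54 -2.7 [-0.2  5.6 -3. ]
0.48 -4.3 [-1.7  5.2 -3.9]
0.42 -2.5 [-1.2  4.7 -2.2]
0.36 -2.7 [-0.8  4.1 -2.6]
(np.float64(-3.182559616137248), array([-3. ,  3.9, -2.3])) 39.2583 0.01116925415172751
```

Run:
```python
from close import *
L=[];k=0
for a in np.arange(.35,-.02,-.004):
    p,o=tool(bar(a),tt(a));r.servo_line(p,o,.02);r.wait(.03);x=ft(a);L.append(x[0]);k+=1
    if k%6==0: print(round(a,3),round(x[0],1),x[1])
    if len(L)>6 and x[0]>max(-1.2,np.median(L[-7:-1])+3.) or x[0]>-.3: break
    if r.sense()["clock"]>60: break
print("stop",round(a,4),np.round(L[-8:],1),x[1]);r.wait(.3);print(ft(a),r.sense()["clock"])
```

```text
0.33 -3.7 [-0.6  1.8 -3.7]
0.306 -3.5 [-1.8  1.3 -3.2]
0.282 -3.9 [-1.5  1.1 -3.6]
0.258 -2.8 [ 1.9  1.3 -3.4]
0.234 -3.9 [ 0.3  2.1 -4. ]
0.21 -4.2 [-3.2  1.7 -3.6]
0.186 -3.2 [-3.3  2.2 -2.6]
0.162 -4.2 [-1.2  2.5 -4.1]
0.138 -4.7 [-0.2  2.3 -4.7]
0.114 -3.4 [-1.1  3.4 -3.3]
0.09 -4.3 [-0.9  3.2 -4.3]
0.066 -4.6 [-1.2  2.9 -4.5]
stop 0.058 [-3.8 -4.6 -4.4 -4.5 -3.  -4.6 -4.5 -3.5] [-1.7  2.5 -3.4]
(np.float64(-4.456274742380297), array([-1.9,  2.9, -4.4])) 60.5333
```

Run:
```python
from close import *
L=[]
for a in np.arange(.0545,-.02,-.0035):
    p,o=tool(bar(a),tt(a));r.servo_line(p,o,.03);x=ft(a);L.append(x[0])
    if x[0]>-1.2 or r.sense()["clock"]>67: break
print("stop",round(a,4),np.round(L,1),x[1],r.sense()["clock"])
```

```text
stop 0.023 [-4.2 -4.6 -4.5 -3.4 -4.  -4.5 -3.6 -4.3 -3.7  0.7] [-4.7  3.1  0.8] 63.0333
```

Run:
```python
from close import *
a=.023;r.wait(.15);x=ft(a);print(x)
if x[0]<-2:
    for a in (.0205,.018):
        p,o=tool(bar(a),tt(a));r.servo_line(p,o,.03);x=ft(a);print(a,x)
        if x[0]>-1.2: break
p,o=tool(bar(a),tt(a))
r.let_go();s=r.sense();print(s["contact_force"].round(1),s["clock"])
r.servo_line(p+[-.03,0,.10],o,.15);s=r.sense();print(s["contact_force"].round(1),s["clock"])
snap("top","t4");snap("wrist","w8")
cv2.imwrite("pics/fin.png",np.hstack([cv2.resize(cv2.imread("pics/t4.png")[90:250,120:360],(400,330)),cv2.resize(cv2.imread("pics/w8.png"),(400,330))]))
```

```text
(np.float64(0.837163784577293), array([-4.9,  2.8,  1. ]))
[ 0.4 -0.6 -0.1] 64.425Traceback (most recent call last):
  File "<stdin>", line 9, in <module>
station.IKError: the arm cannot follow that straight line within its joint ranges
```

Fingers are open and nothing is loaded. The retreat line was out of range, so I'll go straight up instead.

Run:
```python
from close import *
p,o=tool(bar(.023),tt(.023))
for v in ([-.005,0,.08],[0,0,.08],[.01,0,.08],[0,0,.05]):
    try: r.servo_line(p+v,o,.12);break
    except r.IKError: print("no",v)
s=r.sense();print(s["contact_force"].round(1),s["clock"],s["tcp_pos"]-p)
snap("top","t4");snap("wrist","w8")
cv2.imwrite("pics/fin.png",np.hstack([cv2.resize(cv2.imread("pics/t4.png")[90:250,120:360],(400,330)),cv2.resize(cv2.imread("pics/w8.png"),(400,330))]))
```

```text
[ 1.1 -0.1 -0.2] 65.2417 [-5.04016415e-03 -5.49474980e-06  7.90862778e-02]
```

View pics/fin.png

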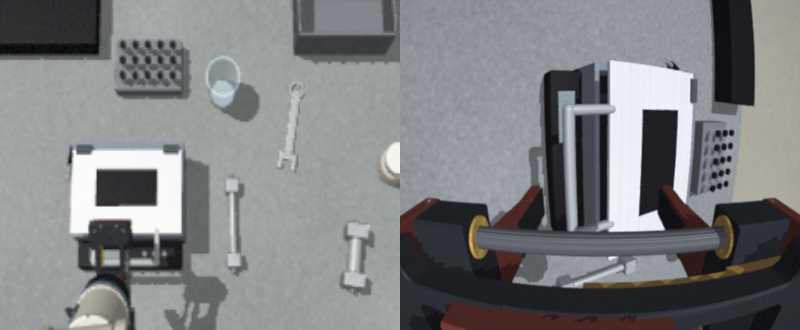

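The lid is down on the column, with the bar at (572,165) in the right panel. The hand is clear and the other items haven't moved.

```bash
python3 -c "
from station import r
print(r.hand_in(), r.sense()['clock'])"
```

```text
the job is handed in; nothing more can be done
the job is handed in; nothing more can be done
```

The job is handed in at about 65 s of the 72 s allowed: the lid was raised until it stayed open, the big column laid in the cradle and let go (it rolled a few mm into the V supports), and the lid eased down until it met the column (0.023 rad by the arm's position) and let go, with nothing else touched; no verdict came back.

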